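Nest and book in the returned parts tubs

TASK

Nest the blue tub into the grey tub on the sloping sprung return station, then the yellow tub into the blue one, pushing each fully home with a firm push of about 11 N so that the sprung seat gives a little and counts it, but never forcing it on towards its stop. Then book them in on the keypad: press the blue key right down and let it up, then the yellow key; do not press the red one. Leave the nested stack in the station and do not disturb the other things on the table.

Things in the scene. Friction and masses are not known exactly. Their poses are not given: they have to be found in the camera images.
- tub_blue: blue plastic round tub, open on top, upright, 110 mm tall, about 0.12 kg. Conical body, outside 33 mm at the foot, 56 mm at 74 mm height; above it a straight collar, 68 mm outside, 61 inside, 74 to 110 mm. It nests in a like tub until its collar sits on the lower rim: the 36 mm collar stands out, walls have 2.5 mm play. Origin: centre of underside; z along the axis to the mouth.
- tub_yellow: yellow plastic round tub, open on top, upright, 110 mm tall, about 0.12 kg. Conical body, outside 33 mm at the foot, 56 mm at 74 mm height; above it a straight collar, 68 mm outside, 61 inside, 74 to 110 mm. It nests in a like tub until its collar sits on the lower rim: the 36 mm collar stands out, walls have 2.5 mm play. Origin: centre of underside; z along the axis to the mouth.
- nest (a point): centre of the mouth of the grey master tub (shaped as the loose ones), fixed on the sprung seat of the return station (base 170 x 150 mm), mouth 160 mm high. z points out of the mouth along the tub axis, leaning 32 degrees from vertical to the robot's side; y is level. Home, the blue tub's origin is 74 mm below this point along z, the yellow's 38 mm below. It sinks with the seat.
- seat (a joint): sprung seat under the master tub: travel in m along the tub's axis, 0 at rest, 0.007 at its hard stop. It begins to give at 5 N and takes 2.5 N more per mm; this counts the push and the weight of the tubs in it, about 1 N each. It counts a tub when it gives 1.5 mm (9 N); beyond 4.5 mm (16 N) it is over-pressed. The reading is too noisy to tell these apart: go by the force.
- keypad: white booking keypad, fixed, 100 x 200 mm, top face 45 mm high, with a blue, a yellow and a red key in a row along its y axis. Origin: centre of the underside
- key_blue_top (a point): blue key: the point is the centre of its top face, 67 mm above the table when up. 30 mm diameter, pressed straight down; its keys stand 62 mm apart in a row on the keypad, in any order of colours
- key_blue (a joint): travel of the blue key in m: 0 up, 0.006 fully down; about 1.5 N starts it, 5 N pushes it fully down, and it springs back
- key_yellow_top (a point): yellow key: the point is the centre of its top face, 67 mm above the table when up. 30 mm diameter, pressed straight down; its keys stand 62 mm apart in a row on the keypad, in any order of colours
- key_yellow (a joint): travel of the yellow key in m: 0 up, 0.006 fully down; about 1.5 N starts it, 5 N pushes it fully down, and it springs back
- key_red_top (a point): red key: the point is the centre of its top face, 67 mm above the table when up. 30 mm diameter, pressed straight down; its keys stand 62 mm apart in a row on the keypad, in any order of colours
- key_red (a joint): travel of the red key in m: 0 up, 0.006 fully down; about 1.5 N starts it, 5 N pushes it fully down, and it springs back
- carton: bystander: plain brown carton, 80 x 120 x 70 mm (x, y, z); origin in its underside
- oil_filter: bystander: red round filter can, 76 mm diameter, 92 mm tall; origin in its underside
- bearing: bystander: steel ring lying flat, 80 mm outside diameter, 22 mm tall; origin in its underside
- spray: bystander: blue spray can, 60 mm diameter, 170 mm tall; origin in its underside
- spanner: bystander: steel spanner lying on the table, 170 mm long; origin at its middle
- white_box: bystander: white box, 60 x 100 x 50 mm; origin in its underside
- bottle: bystander: black jar with white cap, 64 mm diameter, 150 mm tall; origin in its underside

How it is judged:
On the way, in this order (a step that is already met when the one before it is completed fails the run):
1. the blue tub is home in the grey tub and pressed until the seat gives at least 1.5 mm (z of tub_blue in the frame of nest between -0.077 and -0.071 m and angle between the z axis of tub_blue and the z axis of nest, either way round below 0.12 rad and x of tub_blue in the frame of nest between -0.005 and 0.005 m and y of tub_blue in the frame of nest between -0.005 and 0.005 m and value of joint seat above 0.0015 m), for 0.1 s.
2. the yellow tub is home in the blue one and pressed until the seat gives at least 1.5 mm (all of step 1 and z of tub_yellow in the frame of nest between -0.041 and -0.035 m and angle between the z axis of tub_yellow and the z axis of nest, either way round below 0.12 rad and x of tub_yellow in the frame of nest between -0.005 and 0.005 m and y of tub_yellow in the frame of nest between -0.005 and 0.005 m), for 0.1 s.
3. the blue key is pressed (over 4 mm) with the yellow key up (value of joint key_blue above 0.004 m and value of joint key_yellow below 0.002 m), for 0.04 s.
4. the yellow key is pressed (over 4 mm), the blue key up (value of joint key_yellow above 0.004 m and value of joint key_blue below 0.002 m), for 0.04 s.
At the end, for the whole second after the job is handed in: Blue sits in grey, yellow in blue: origins 74 and 38 mm (within 3) below the nest site along its axis, within 5 mm sideways in its x and y, axes within 7 degrees; both at rest (under 20 mm/s); seat back up (under 1.2 mm), all keys up (under 2 mm) (z of tub_blue in the frame of nest between -0.077 and -0.071 m and angle between the z axis of each of tub_blue, tub_yellow and the z axis of nest, either way round below 0.12 rad and x of tub_blue in the frame of nest between -0.005 and 0.005 m and y of tub_blue in the frame of nest between -0.005 and 0.005 m and z of tub_yellow in the frame of nest between -0.041 and -0.035 m and x of tub_yellow in the frame of nest between -0.005 and 0.005 m and y of tub_yellow in the frame of nest between -0.005 and 0.005 m and linear speed of each of tub_blue, tub_yellow below 0.02 m/s and value of joint seat below 0.0012 m and value of joint each of key_blue, key_yellow, key_red below 0.002 m); the robot touches nothing.
It fails at once if the red key is pressed (over 2 mm) (value of joint key_red above 0.002 m).
It fails at once if the seat is over-pressed (beyond 4.5 mm) (value of joint seat above 0.0045 m).
It fails at once if a bystander is moved by more than 25 mm (distance of any of carton, oil_filter, bearing, spray, spanner, white_box, bottle from where it was at the start of the episode above 0.025 m).
It also fails if it takes over 72 s, if anything falls off the work surface, if the arm or the gripper's body presses on something with over 40 N, if the wrist force passes 120 N, or if a joint passes its speed limit or range.

ROBOT

A 6-joint arm with a two-finger parallel gripper is mounted at the origin on the work surface. World frame = base frame: x ahead of the robot, y to its left, z up, the work surface at z = 0. Lengths are in m, angles in rad, forces in N, time in s.
With the tool pointing down it reaches from about 0.25 to 0.775 m from the base axis. Payload 4 kg.
Tool frame: the origin (TCP) lies between the finger pads; the fingertips stand 14 mm ahead of it and the grasp point (between the pads) lies 5 mm behind it (tip_reach is the distance from the TCP to the fingertips, in m); z points along the fingers, y is the line along which they close (so a half turn about z gives the same grasp; the last joint's range is limited). The gripper opens to 94 mm and grips with 3 to 60 N. Pads are 16 mm wide; open, the fingers measure 119 mm over their backs; the gripper's body (75 mm by 177 mm) begins 78 mm behind the grasp point.
Start: joints at [-1.366, 0.087, 1.371, -0, 1.684, -0.103], TCP at [0.167, -0.524, 0.22] pointing down, gripper open.
Joint ranges: [-3.1, 3.1], [-0.76, 2.03], [0.27, 2.55], [-1.08, 4.22], [0.17, 2.65], [-2.57, 2.57]. Speed limits (rad/s): [2.79, 2.79, 3.14, 3.14, 3.14, 3.14].

INTERFACE

Orientations are given as [roll, pitch, yaw] about the fixed x, y, z axes, in that order (R = Rz(yaw) Ry(pitch) Rx(roll)).
In Python, from bench import * gives the robot as it stands. The module is installed in compiled form; this text tells all that it offers.
- The arm moves only by the tool servo_tool, never from a script. Its argument "targets" is a list of rows, each a list of 4 numbers: the shift along the tool's x, y, z in cm, then the turn about the tool's z in degrees. A call has 1 to 8 rows; each row is the pose to reach, as a shift and turn from the pose commanded when the call began, along the tool's axes at that moment; what a row does not reach only later rows make up. A row lasts 1/8 s, in which the tool goes at most 62.5 mm and 10.7 degrees, less where a joint would pass 70% of its speed; a pose out of reach is approached as far as the arm can. A call with a gripper value outside its range is refused whole. "claw" is the closure in counts, from 0 (fully open) to 255 (shut), set as the call begins (left out, the last holds). The fingers move at their own pace and stop on an object; the grip force is fixed at half the most. Time passes only in rows, so rows that repeat a pose let the fingers close. It gives the time, the measured TCP pose, the force, the opening and the grip force at its end, in the units of the state.
- get_obs(): the state, without advancing time (a new reading comes with each control period).
- snapshot(name): name is "scene" or "top"; returns the picture (400x640x3 uint8, blue, green, red); there is no depth.
- camera_model(name): a dict with "camera_matrix" (3x3 intrinsics, pixels), "camera_from_world" (4x4, takes a point from world to camera coordinates). Camera axes: x right, y up, looking along -z (the intrinsics and any distortion apply to the point x, -y, -z); pixel columns grow to the right and rows downward; lengths in m; the calibration is good to about 2 mm. A picture is of the moment at which its call begins. camera_model takes no time and is no camera call.
- close_job(): hands the job in; it is judged then, once.
The state is a dict: "time": time; "joint_positions": joint angles; "qvel": joint speeds; "joint_torque": joint torques, N m; "tool_pos": TCP position; "ee_rot": TCP orientation; "wrist_force": force on the tool from outside, world axes, zero at the start; "wrist_torque": the same for the moment, N m; "width": finger opening in m; "finger_force": force on a finger pad.
Only numpy, scipy, OpenCV 4.12 (cv2) and the standard library are available. Lean on these libraries where they do the work, as an engineer would, in place of code of your own. Each camera call takes 0.05 s, during which the arm holds its last target. There are 200 camera calls.

## Working session

There is one attempt and no reset: what is moved stays moved. The work goes in short steps, Python scripts to look and compute and a tool call to move; the robot and the scene stay as the last step left them, time stands still between calls to the robot, and variables do not carry over. Pictures are saved under pics/ and viewed, at most 10 in all, crops included, and the job is handed in when it is done.

Besides the shell and the picture viewer there is one more tool, called by a JSON object that holds its "method" and its "body", one argument or row to a line. servo_tool: Moves the arm, as the interface text tells. Its arguments: {"type":"object","properties":{"targets":{"type":"array"},"claw":{"type":"number"}},"required":["targets"]}

```bash
mkdir -p pics; python3 - <<'E'
from bench import *
import cv2
print(get_obs())
for n in("scene","top"):
    i=snapshot(n);cv2.imwrite(f"pics/{n}0.png",i);print(n,camera_model(n))
E
```

```text
{'time': 0.0, 'joint_positions': array([-1.36606976e+00,  8.79301784e-02,  1.37220480e+00, -4.33607306e-05,
        1.68357896e+00, -1.03112311e-01]), 'qvel': array([-8.69207227e-04,  6.41807198e-05,  5.59001783e-04, -4.54611936e-04,
       -4.66385551e-05, -8.15235251e-04]), 'joint_torque': array([-1.38147952e-04, -3.40184462e+01, -3.02426434e+01,  7.17862439e-02,
        3.31257808e-02, -1.63668938e-04]), 'tool_pos': array([ 0.16652309, -0.52366119,  0.21834279]), 'ee_rot': array([-3.13947820e+00, -1.75476388e-04,  3.07833860e-01]), 'wrist_force': array([-0.36266867,  0.02516715, -0.0692348 ]), 'wrist_torque': array([-0.02234077,  0.0272105 , -0.022625  ]), 'finger_force': 0.0, 'width': 0.09419826044567396}
scene {'camera_matrix': array([[423.64726479,   0.        , 317.30131029],
       [  0.        , 423.64726479, 189.95157769],
       [  0.        ,   0.        ,   1.        ]]), 'camera_from_world': array([[-0.16317829,  0.98657492,  0.00654015,  0.11914977],
       [-0.71094707, -0.1221808 ,  0.69255044,  0.33654168],
       [ 0.68405198,  0.1083595 ,  0.72133981, -1.83633425],
       [ 0.        ,  0.        ,  0.        ,  1.        ]])}
top {'camera_matrix': array([[383.95391263,   0.        , 324.86051444],
       [  0.        , 383.95391263, 206.720024  ],
       [  0.        ,   0.        ,   1.        ]]), 'camera_from_world': array([[-0.02106115, -0.99973071,  0.00974338,  0.00139787],
       [ 0.99781629, -0.02040859,  0.06281832, -0.58530502],
       [-0.06260255,  0.01104513,  0.99797742, -1.09322145],
       [ 0.        ,  0.        ,  0.        ,  1.        ]])}
```

View pics/scene0.png

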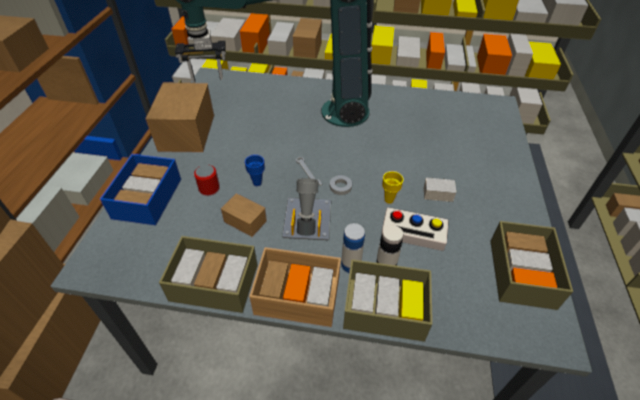

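View pics/top0.png

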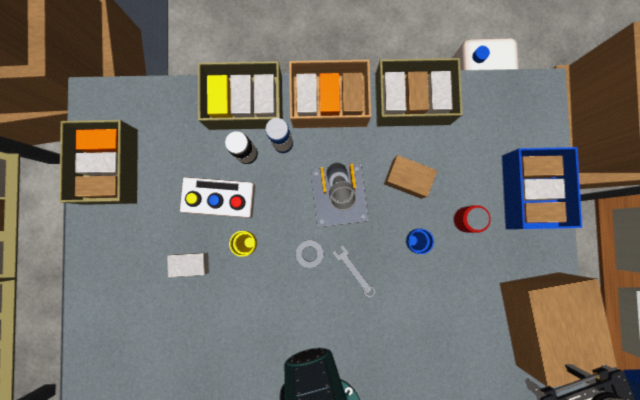

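The scene view has the blue tub at (255,168), the yellow at (392,187), the station at (307,215) and the keypad at (415,228). In the top view they are at (420,240), (243,243), (340,190) and (216,197). Next I'll measure with colour masks and enlarged crops.

```bash
cat > h.py <<'E'
from bench import *
import cv2, numpy as np
def ray(n,uv):
    c=camera_model(n);K=c["camera_matrix"];T=c["camera_from_world"]
    d=np.linalg.inv(K)@[uv[0],uv[1],1];d=np.array([d[0],-d[1],-d[2]])
    R=T[:3,:3];return -R.T@T[:3,3],R.T@d
def onz(n,uv,z):
    o,d=ray(n,uv);return o+d*(z-o[2])/d[2]
def tri(a,b):
    (o,d),(p,e)=ray("scene",a),ray("top",b)
    s=np.linalg.lstsq(np.c_[d,-e],p-o,rcond=None)[0]
    q,r=o+d*s[0],p+e*s[1];return (q+r)/2,np.linalg.norm(q-r)
def proj(n,P):
    c=camera_model(n);q=c["camera_from_world"]@np.r_[P,1];q=c["camera_matrix"]@[q[0],-q[1],-q[2]];return q[:2]/q[2]
def blobs(img,col):
    h=cv2.cvtColor(img,cv2.COLOR_BGR2HSV)
    lo,hi={"blue":((100,120,60),(125,255,255)),"yellow":((22,120,90),(35,255,255)),"red":((0,150,80),(6,255,255))}[col]
    m=cv2.inRange(h,lo,hi);k,l,s,c=cv2.connectedComponentsWithStats(m)
    return [(np.round(c[i],1).tolist(),s[i].tolist()) for i in range(1,k) if s[i][4]>25],m
E
python3 - <<'E'
from h import *
s,t=cv2.imread("pics/scene0.png"),cv2.imread("pics/top0.png")
for n,i in(("s",s),("t",t)):
    for c in("blue","yellow","red"):
        print(n,c,[b for b in blobs(i,c)[0] if 150<b[0][1]<260 and 170<b[0][0]<460])
def crop(i,u,v,w,h,k):return cv2.resize(i[v:v+h,u:u+w],None,fx=k,fy=k,interpolation=cv2.INTER_CUBIC)
A=np.vstack([np.hstack([crop(s,280,170,60,75,5),crop(t,305,155,70,75,5)]),
 np.hstack([crop(s,238,148,32,44,5),crop(t,402,222,36,36,5).copy() if 0 else crop(t,402,222,32,44,5),crop(s,376,164,32,44,5),crop(t,227,222,34,44,5)])])
cv2.imwrite("pics/c1.png",A);print(A.shape)
E
```

```text
s blue [([254.8, 168.0], [245, 155, 19, 31, 432]), ([416.4, 218.5], [412, 215, 10, 8, 64]), ([353.3, 242.7], [344, 235, 20, 14, 158])]
s yellow [([391.6, 184.9], [382, 171, 22, 33, 490]), ([292.9, 218.2], [291, 210, 4, 16, 37]), ([319.1, 217.9], [318, 210, 3, 17, 29]), ([436.4, 222.3], [432, 218, 10, 9, 68])]
s red [([207.1, 183.4], [194, 168, 25, 27, 367]), ([396.9, 214.5], [392, 211, 10, 8, 63])]
t blue [([213.7, 199.9], [208, 194, 12, 12, 109]), ([419.9, 240.9], [406, 229, 28, 25, 561])]
t yellow [([352.4, 175.0], [351, 164, 4, 24, 46]), ([191.3, 198.0], [186, 193, 12, 11, 109]), ([242.4, 243.2], [229, 231, 28, 26, 566])]
t red [([236.0, 201.6], [231, 196, 11, 12, 106])]
(595, 650, 3)
```

View pics/c1.png

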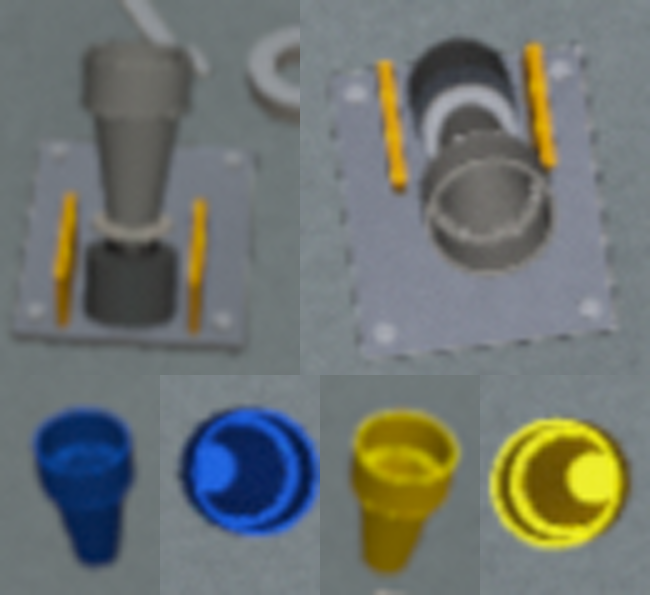

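The crop shows both tubs open side up. The grey mouth is near top (342.4,198) and scene (306.8,180.4). The blue rim centre is at scene (254.4,161) and top (421.2,240.8), and the yellow at scene (392.6,178.2) and top (241.8,243.2).

```bash
python3 - <<'E'
from h import *
np.set_printoptions(precision=4,suppress=True)
for n,a,b in(("nest",(306.8,180.4),(342.4,198)),("blue",(254.4,161),(421.2,240.8)),("yel",(392.6,178.2),(241.8,243.2)),
 ("kb",(416.4,218.5),(213.7,199.9)),("ky",(436.4,222.3),(191.3,198)),("kr",(396.9,214.5),(236,201.6))):
    print(n,*tri(a,b))
f=lambda x,y:(305+(x-300+.5)/5-.5,155+(y+.5)/5-.5)
P=[onz("top",f(*p),.012) for p in((384,332),(357,92),(592,307),(560,68))];print(P)
for i,j in((0,1),(2,3),(2,0),(3,1)):
    d=P[j]-P[i];print(np.degrees(np.arctan2(d[1],d[0])),np.linalg.norm(d))
s=lambda x,y:(280+(x+.5)/5-.5,170+(y+.5)/5-.5)
Q=[onz("scene",s(*p),.012) for p in((60,150),(35,310),(232,158),(222,320))];print(Q)
for i,j in((0,1),(2,3),(2,0),(3,1)):
    d=Q[j]-Q[i];print(np.degrees(np.arctan2(d[1],d[0])),np.linalg.norm(d))
for n,h,u in(("spray",.17,(278,128)),("bottle",.15,(238,142))):print(n,onz("top",u,h))
E
```

```text
nest [ 0.5976 -0.055   0.1606] 0.002104626769870624
blue [ 0.4836 -0.2619  0.1084] 0.002687818605484487
yel [0.4876 0.2116 0.1081] 0.00021837867763283746
kb [0.6079 0.2984 0.0599] 0.00023840380377584524
ky [0.6144 0.3602 0.0613] 7.958565855878681e-05
kr [0.6019 0.2366 0.0603] 4.485011576583294e-05
[array([0.5443, 0.0001, 0.012 ]), array([0.685, 0.013, 0.012]), array([ 0.5563, -0.1212,  0.012 ]), array([ 0.6969, -0.1063,  0.012 ])]
5.246180575482288 0.14135600175520427
6.071869571987796 0.14138269103129142
95.65919637437273 0.12192854702884788
95.67195369902913 0.11989129524793836
[array([ 0.5524, -0.1194,  0.012 ]), array([ 0.6922, -0.1067,  0.012 ]), array([ 0.5397, -0.0012,  0.012 ]), array([0.68  , 0.0134, 0.012 ])]
5.2112704962401075 0.1403808252072055
5.9651702282802255 0.1410169587700917
-83.86870980998427 0.11888265360551706
-84.1789145474947 0.12072961784597885
spray [0.7776 0.1052 0.17  ]
bottle [0.7484 0.2107 0.15  ]
```

```bash
cat >> h.py <<'E'
def rel(*targets,yaw=5.6):
    """tool-axis shift in cm and turn in deg from the present pose to each world TCP point"""
    from scipy.spatial.transform import Rotation as R
    o=get_obs();r=R.from_euler("xyz",o["ee_rot"]).as_matrix();r=R.from_euler("xyz",[np.pi,0,o["ee_rot"][2]]).as_matrix()
    for t in targets: print(np.round(100*r.T@(np.array(t)-o["tool_pos"]),2),"turn",round(np.degrees(o["ee_rot"][2])-yaw,2))
E
python3 - <<'E'
from h import *
rel((.1665,-.5237,.45),(.30,-.41,.40),(.484,-.262,.26))
# box next to start
E
```

```text
[ -0.    -0.   -23.16] turn 12.04
[ 16.16  -6.79 -18.16] turn 12.04
[ 38.18 -15.32  -4.16] turn 12.04
```

{"method": "servo_tool", "body": {
  "targets": [
    [0, 0, -6, 0],
    [0, 0, -12, 0],
    [0, 0, -18, 0],
    [4, -1.6, -21, 3],
    [9, -3.6, -21, 6],
    [14, -5.6, -21, 9],
    [19, -7.6, -19, 12],
    [24, -9.6, -16, 12]
  ]
}}

```text
time: 1.1
tool_pos: [0.3676, -0.359, 0.3795]
ee_rot: [3.14, -0.001, 0.098]
wrist_force: [0.4, -1.1, 1.2]
width: 0.094
finger_force: 0.0
```

```bash
python3 - <<'E'
from h import *
print(get_obs()["tool_pos"],get_obs()["ee_rot"],get_obs()["wrist_force"]);rel((.484,-.262,.18),(.484,-.262,.094))
E
```

```text
[ 0.3675853 -0.3589534  0.3794634] [ 3.13972829e+00 -1.15700807e-03  9.78306618e-02] [ 0.43955229 -1.053127    1.15649195]
[12.53 -8.51 19.95] turn 0.01
[12.53 -8.51 28.55] turn 0.01
```

{"method": "servo_tool", "body": {
  "targets": [
    [4, -2.8, 4, 0],
    [8, -5.6, 8, 0],
    [12.5, -8.5, 13, 0],
    [12.5, -8.5, 17, 0],
    [12.5, -8.5, 20, 0],
    [12.5, -8.5, 20, 0],
    [12.5, -8.5, 20, 0]
  ]
}}

```text
time: 1.98
tool_pos: [0.4828, -0.2636, 0.1809]
ee_rot: [3.14, -0.002, 0.098]
wrist_force: [0.7, -1.0, 0.4]
width: 0.094
finger_force: 0.0
```

```bash
python3 - <<'E'
from h import *
rel((.484,-.262,.094))
i=np.vstack([cv2.resize(snapshot("scene")[120:200,205:305],None,fx=4,fy=4),cv2.resize(snapshot("top")[205:275,370:470],None,fx=4,fy=4)])
cv2.imwrite("pics/c2.png",i)
E
```

```text
[ 0.14 -0.15  8.69] turn 0.02
```

View pics/c2.png

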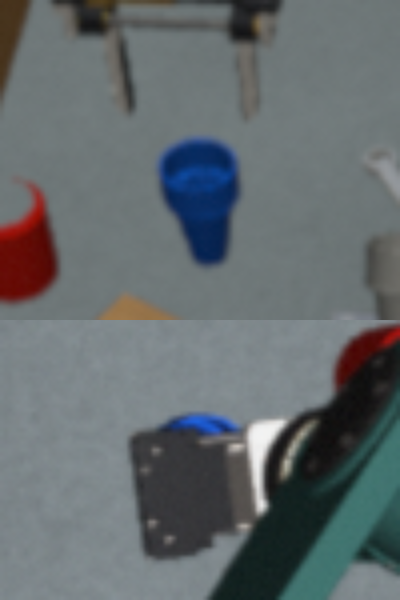

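The scene crop shows the fingertips straddling the tub: their midpoint projects to (252,148), which agrees with the tub's axis. So I can go down and grip.

{"method": "servo_tool", "body": {
  "targets": [
    [0.1, -0.1, 3, 0],
    [0.1, -0.1, 6, 0],
    [0.1, -0.1, 8.7, 0],
    [0.1, -0.1, 8.7, 0],
    [0.1, -0.1, 8.7, 0]
  ]
}}

```text
time: 2.7
tool_pos: [0.4843, -0.2629, 0.0947]
ee_rot: [3.139, -0.003, 0.098]
wrist_force: [0.2, -0.5, 0.3]
width: 0.0939
finger_force: 0.0
```

{"method": "servo_tool", "body": {
  "targets": [
    [0, 0, 0, 0],
    [0, 0, 0, 0],
    [0, 0, 0, 0],
    [0, 0, 0, 0],
    [0, 0, 0, 0],
    [0, 0, 0, 0],
    [0, 0, 0, 0]
  ],
  "claw": 255
}}

```text
time: 3.58
tool_pos: [0.4835, -0.2622, 0.0932]
ee_rot: [3.141, -0.001, 0.098]
wrist_force: [-0.6, -0.0, 5.0]
width: 0.0679
finger_force: 30.0
```

{"method": "servo_tool", "body": {
  "targets": [
    [0, 0, -5, 0],
    [0, 0, -10, 0],
    [0, 0, -15, 0],
    [0, 0, -20, 0],
    [0, 0, -20, 0]
  ]
}}

```text
time: 4.2
tool_pos: [0.4845, -0.2629, 0.2966]
ee_rot: [3.136, -0.006, 0.098]
wrist_force: [0.6, 0.2, -1.1]
width: 0.0677
finger_force: 30.0
```

```bash
python3 - <<'E'
from h import *
rel((.600,-.056,.30),(.600,-.056,.235))
E
```

```text
[ 13.53 -19.46  -0.34] turn 0.04
[ 13.53 -19.46   6.16] turn 0.04
```

{"method": "servo_tool", "body": {
  "targets": [
    [3.5, -5, 0, 0],
    [7, -10, 0, 0],
    [10.5, -15, 0, 0],
    [13.5, -19.5, 0, 0],
    [13.5, -19.5, 0, 0],
    [13.5, -19.5, 3, 0],
    [13.5, -19.5, 5.7, 0],
    [13.5, -19.5, 5.7, 0]
  ]
}}

```text
time: 5.2
tool_pos: [0.5959, -0.0553, 0.2302]
ee_rot: [-3.139, 0.01, 0.097]
wrist_force: [0.2, -0.5, -0.6]
width: 0.0676
finger_force: 30.0
```

```bash
python3 - <<'E'
from h import *
o=get_obs();print(o["tool_pos"],o["wrist_force"]);rel((.600,-.056,.235),(.600,-.056,.222),(.585,-.0573,.1758))
i=np.hstack([cv2.resize(snapshot("scene")[130:250,260:360],None,fx=4,fy=4),cv2.resize(snapshot("top")[130:250,290:390],None,fx=4,fy=4)])
cv2.imwrite("pics/c3.png",i)
E
```

```text
[ 0.59590475 -0.05532272  0.23016409] [ 0.22862683 -0.47665322 -0.56096298]
[ 0.4   0.11 -0.48] turn -0.03
[0.4  0.11 0.82] turn -0.03
[-1.1   0.09  5.44] turn -0.03
```

View pics/c3.png

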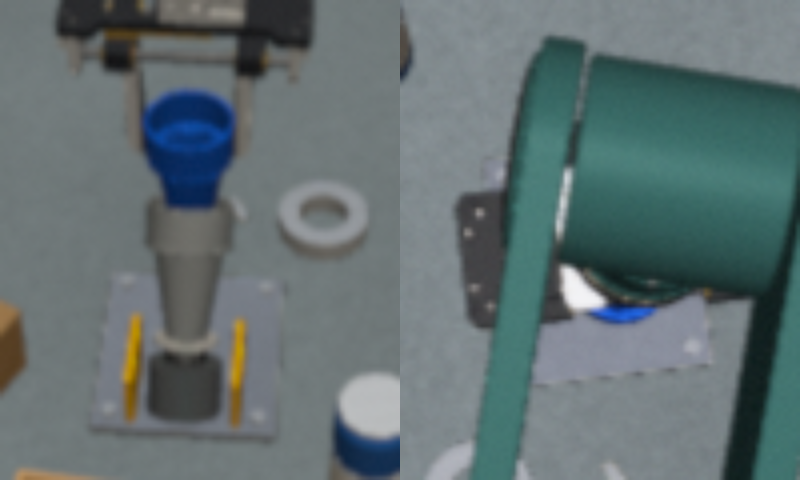

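The crop shows the blue foot inside the grey mouth, with both axes at crop u≈190. Next I'll go down in small steps and watch the force.

{"method": "servo_tool", "body": {
  "targets": [
    [0, 0, 0.5, 0],
    [0, 0, 1, 0],
    [-0.2, 0, 1.5, 0],
    [-0.4, 0, 2, 0],
    [-0.4, 0, 2, 0]
  ]
}}

```text
time: 5.92
tool_pos: [0.5967, -0.055, 0.2182]
ee_rot: [3.14, -0.009, 0.099]
wrist_force: [4.9, 0.8, 4.3]
width: 0.0679
finger_force: 30.0
```

{"method": "servo_tool", "body": {
  "targets": [
    [0, 0, 0, 0],
    [0, 0, 0, 0]
  ]
}}

```text
time: 6.18
tool_pos: [0.5966, -0.0551, 0.2181]
ee_rot: [3.14, -0.008, 0.099]
wrist_force: [3.7, 0.7, 7.0]
width: 0.0678
finger_force: 30.0
```

{"method": "servo_tool", "body": {
  "targets": [
    [-0.1, 0, 0.3, 0],
    [-0.2, 0, 0.6, 0],
    [-0.2, 0, 0.9, 0],
    [-0.2, 0, 0.9, 0]
  ]
}}

```text
time: 6.68
tool_pos: [0.5953, -0.0555, 0.2122]
ee_rot: [3.139, -0.012, 0.099]
wrist_force: [3.3, -0.0, 13.6]
width: 0.0677
finger_force: 30.0
```

```bash
python3 - <<'E'
from h import *
o=get_obs();print(o["tool_pos"],o["wrist_force"],o["wrist_torque"])
i=np.hstack([cv2.resize(snapshot("scene")[140:220,270:340],None,fx=6,fy=6)])
cv2.imwrite("pics/c4.png",i)
E
```

```text
[ 0.59534173 -0.05548008  0.21215614] [ 3.32275368e+00 -1.20435976e-02  1.36069672e+01] [ 0.25253985 -0.83182631  0.00690197]
```

View pics/c4.png

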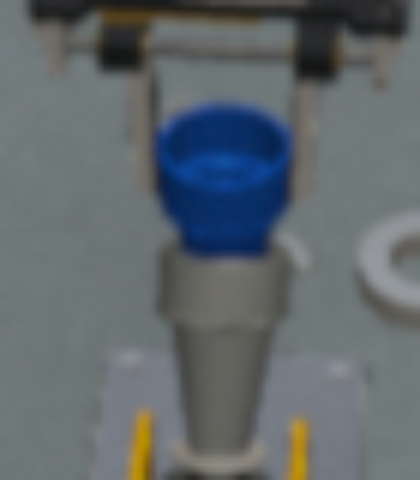

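The blue foot is resting on the grey tub's inner ledge. It is still nearly upright, with the mouth ellipse around crop (225,150). I'll raise it a little and lean it against the near rim, so that it pivots in the pads to about 32°.

{"method": "servo_tool", "body": {
  "targets": [
    [0, 0, -0.6, 0],
    [0, 0, -1.2, 0],
    [-0.7, 0, -1.2, 0],
    [-1.4, 0, -1.2, 0],
    [-2.0, 0, -1.2, 0],
    [-2.0, 0, -1.2, 0]
  ]
}}

```text
time: 7.48
tool_pos: [0.5714, -0.0569, 0.2177]
ee_rot: [-3.141, 0.002, 0.099]
wrist_force: [0.8, 1.9, -0.2]
width: 0.066
finger_force: 30.0
```

{"method": "servo_tool", "body": {
  "targets": [
    [-0.6, 0, 0, 0],
    [-1.2, 0, 0, 0],
    [-1.8, 0, -0.1, 0],
    [-2.3, 0, -0.1, 0],
    [-2.3, 0, -0.1, 0]
  ]
}}

```text
time: 8.1
tool_pos: [0.5494, -0.0601, 0.2197]
ee_rot: [3.14, -0.0, 0.098]
wrist_force: [4.1, 0.5, 0.1]
width: 0.066
finger_force: 30.0
```

```bash
python3 - <<'E'
from h import *
o=get_obs();print(o["tool_pos"],o["wrist_force"],o["wrist_torque"])
i=np.hstack([cv2.resize(snapshot("scene")[140:220,270:340],None,fx=5,fy=5),cv2.resize(snapshot("top")[165:245,300:380],None,fx=5,fy=5)])
cv2.imwrite("pics/c5.png",i)
E
```

```text
[ 0.54941802 -0.06010312  0.21965261] [4.11728672 0.50461452 0.09335217] [ 0.09877763 -1.03860636  0.00862807]
```

View pics/c5.png

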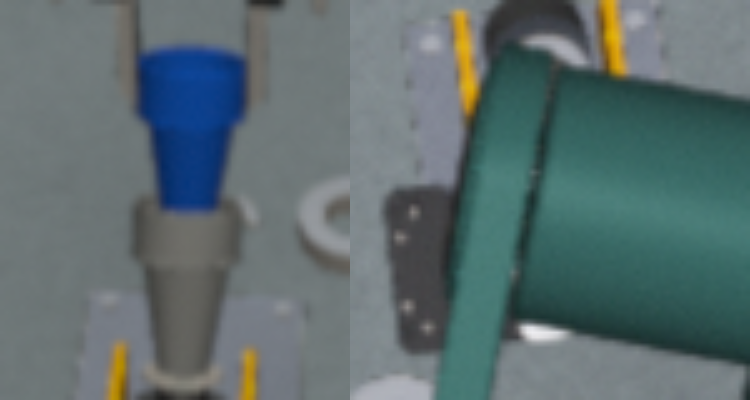

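The crop shows the blue tub now leaning in line with the grey one: collars at u≈192 and 187, foot in the mouth. Next I'll shift sideways onto the axis and then move down along it.

{"method": "servo_tool", "body": {
  "targets": [
    [0.3, 0, -0.2, 0],
    [0.6, 0, -0.4, 0],
    [1.1, 0, 0.45, 0],
    [1.65, 0, 1.3, 0],
    [2.15, 0, 2.15, 0],
    [2.15, 0, 2.15, 0]
  ]
}}

```text
time: 8.95
tool_pos: [0.5717, -0.0572, 0.197]
ee_rot: [-3.141, -0.0, 0.099]
wrist_force: [2.1, -0.0, -1.1]
width: 0.0658
finger_force: 30.0
```

{"method": "servo_tool", "body": {
  "targets": [
    [0.25, 0, 0.42, 0],
    [0.53, 0, 0.85, 0],
    [0.8, 0, 1.27, 0],
    [0.95, 0, 1.53, 0],
    [0.95, 0, 1.53, 0]
  ]
}}

```text
time: 9.57
tool_pos: [0.5815, -0.0566, 0.1842]
ee_rot: [3.141, -0.003, 0.098]
wrist_force: [1.2, 0.1, 5.6]
width: 0.066
finger_force: 30.0
```

{"method": "servo_tool", "body": {
  "targets": [
    [0.1, 0, 0.17, 0],
    [0.2, 0, 0.34, 0],
    [0.2, 0, 0.34, 0]
  ]
}}

```text
time: 9.95
tool_pos: [0.5826, -0.0565, 0.181]
ee_rot: [3.141, -0.001, 0.098]
wrist_force: [-1.1, 0.5, 5.8]
width: 0.0658
finger_force: 30.0
```

{"method": "servo_tool", "body": {
  "targets": [
    [0.08, 0, 0.13, 0],
    [0.16, 0, 0.26, 0],
    [0.16, 0, 0.26, 0]
  ]
}}

```text
time: 10.32
tool_pos: [0.5835, -0.0565, 0.1786]
ee_rot: [3.141, 0.0, 0.098]
wrist_force: [-3.8, -1.4, 9.1]
width: 0.0655
finger_force: 30.0
```

```bash
python3 - <<'E'
from h import *
o=get_obs();print(o["tool_pos"],o["wrist_force"],o["wrist_torque"])
i=cv2.resize(snapshot("scene")[150:220,275:335],None,fx=8,fy=8,interpolation=cv2.INTER_CUBIC)
cv2.imwrite("pics/c6.png",i)
z=np.array([-.527,-.052,.848]);n=np.array([.598,-.056,.16]);x=np.array([.844,.083,.53])
for a in(0,.036):
  for b in(-.034,.034): print(a,b,(proj("scene",n+a*z+b*x)-[275,150])*8)
E
```

```text
[ 0.58350063 -0.05647339  0.17857122] [-3.80704187 -1.41173607  9.12547297] [0.00781628 0.31784203 0.01125704]
0 -0.034 [261.00564265 226.00057826]
0 0.034 [247.64523736 264.80738574]
0.036 -0.034 [264.15411127 137.34986503]
0.036 0.034 [250.86365979 171.84984665]
```

View pics/c6.png

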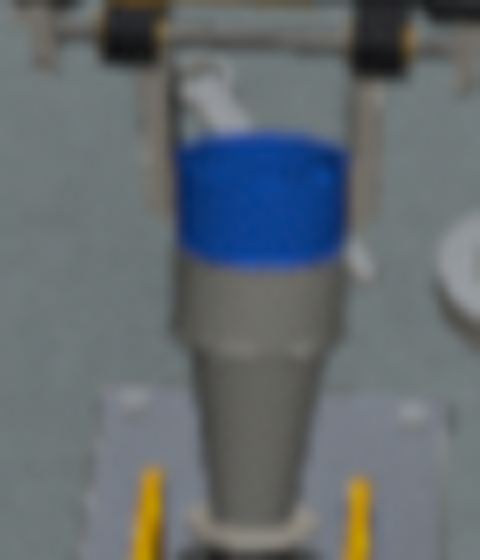

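The blue collar's lower edge meets the grey rim at crop v≈268, where it should when home. Its top, at v≈130, is a few px higher than predicted. I'll release so it can settle, re-grip, then push.

{"method": "servo_tool", "body": {
  "targets": [
    [0, 0, 0, 0],
    [0, 0, 0, 0],
    [0, 0, 0, 0],
    [0, 0, 0, 0]
  ],
  "claw": 0
}}

```text
time: 10.88
tool_pos: [0.5838, -0.0561, 0.1761]
ee_rot: [-3.141, 0.001, 0.098]
wrist_force: [-0.8, -0.6, 0.8]
width: 0.0938
finger_force: 0.0
```

```bash
python3 - <<'E'
from h import *
o=get_obs();print(o["tool_pos"],o["wrist_force"],o["wrist_torque"])
a=cv2.imread("pics/c6.png");s=snapshot("scene");cv2.imwrite("pics/s7.png",s)
for i in (s[150:220,275:335],cv2.resize(a,(60,70),interpolation=cv2.INTER_AREA)):
    m=blobs(i,"blue")[1];c=max(cv2.findContours(m,0,1)[0],key=cv2.contourArea);print(cv2.boundingRect(c),cv2.contourArea(c))
    print([(int(np.nonzero(m[:,k])[0].min()),int(np.nonzero(m[:,k])[0].max())) for k in range(24,43,3)])
rel((.585,-.0573,.1758))
E
```

```text
[ 0.5838294  -0.05610822  0.17609404] [-0.82224049 -0.57562026  0.77979176] [-0.02428248  0.02150507  0.02167649]
(22, 17, 21, 15) 263.5
[(18, 30), (17, 31), (17, 31), (17, 31), (17, 31), (18, 31), (19, 30)]
(22, 17, 21, 17) 293.5
[(18, 31), (17, 32), (17, 33), (17, 33), (17, 32), (18, 32), (19, 30)]
[0.09 0.13 0.04] turn 0.04
```

Released, the blue now spans rows 17–31. That is about the 36 mm collar, so it has settled home. Re-grip and push.

{"method": "servo_tool", "body": {
  "targets": [
    [-0.1, 0, -0.3, 0],
    [-0.1, 0, -0.3, 0],
    [-0.1, 0, -0.3, 0],
    [-0.1, 0, -0.3, 0],
    [-0.1, 0, -0.3, 0],
    [-0.1, 0, -0.3, 0]
  ],
  "claw": 255
}}

```text
time: 11.68
tool_pos: [0.5832, -0.0563, 0.1799]
ee_rot: [3.141, -0.0, 0.098]
wrist_force: [-0.8, -1.5, 1.3]
width: 0.0663
finger_force: 30.0
```

{"method": "servo_tool", "body": {
  "targets": [
    [0.05, 0, 0.08, 0],
    [0.1, 0, 0.17, 0],
    [0.1, 0, 0.17, 0]
  ]
}}

```text
time: 12.05
tool_pos: [0.5838, -0.0563, 0.1789]
ee_rot: [3.141, 0.0, 0.098]
wrist_force: [-3.2, -0.1, 5.2]
width: 0.0663
finger_force: 30.0
```

{"method": "servo_tool", "body": {
  "targets": [
    [0.05, 0, 0.08, 0],
    [0.1, 0, 0.17, 0],
    [0.1, 0, 0.17, 0],
    [0.1, 0, 0.17, 0]
  ]
}}

```text
time: 12.55
tool_pos: [0.5844, -0.0562, 0.1779]
ee_rot: [3.141, 0.001, 0.098]
wrist_force: [-4.2, -1.2, 8.4]
width: 0.0658
finger_force: 30.0
```

{"method": "servo_tool", "body": {
  "targets": [
    [0.05, 0, 0.09, 0],
    [0.05, 0, 0.09, 0],
    [0.05, 0, 0.09, 0],
    [0.05, 0, 0.09, 0]
  ]
}}

```text
time: 13.05
tool_pos: [0.5848, -0.0562, 0.1774]
ee_rot: [3.141, 0.001, 0.098]
wrist_force: [-5.7, -0.5, 9.4]
width: 0.066
finger_force: 30.0
```

Axial push is 11 N. I'll release, rise and go to the yellow tub.

{"method": "servo_tool", "body": {
  "targets": [
    [0, 0, 0, 0],
    [0, 0, 0, 0],
    [0, 0, 0, 0],
    [0, 0, -3, 0],
    [0, 0, -7, 0],
    [0, 0, -11, 0],
    [0, 0, -13, 0],
    [0, 0, -13, 0]
  ],
  "claw": 0
}}

```text
time: 14.05
tool_pos: [0.5864, -0.056, 0.3072]
ee_rot: [3.14, -0.004, 0.098]
wrist_force: [-0.6, -0.2, -1.0]
width: 0.0939
finger_force: 0.0
```

```bash
python3 - <<'E'
from h import *
o=get_obs();print(o["wrist_force"]);rel((.4876,.2114,.30),(.4876,.2114,.18),(.4876,.2114,.094))
m=blobs(snapshot("scene")[150:220,275:335],"blue")[1];r=np.nonzero(m);print(r[0].min(),r[0].max(),r[1].min(),r[1].max())
E
```

```text
[-0.5951917  -0.22840875 -0.976641  ]
[ -7.2  -27.58   0.72] turn 0.04
[ -7.2  -27.58  12.72] turn 0.04
[ -7.2  -27.58  21.32] turn 0.04
17 32 22 43
```

{"method": "servo_tool", "body": {
  "targets": [
    [-1.4, -5.5, 0, 0],
    [-2.9, -11, 0, 0],
    [-4.3, -16.5, 0, 0],
    [-5.8, -22, 2, 0],
    [-7.2, -27.6, 6, 0],
    [-7.2, -27.6, 10, 0],
    [-7.2, -27.6, 12.5, 0],
    [-7.2, -27.6, 12.5, 0]
  ]
}}

```text
time: 15.1
tool_pos: [0.4841, 0.2111, 0.1756]
ee_rot: [3.14, 0.009, 0.099]
wrist_force: [0.9, -0.5, 0.4]
width: 0.0939
finger_force: 0.0
```

```bash
python3 - <<'E'
from h import *
o=get_obs();print(o["tool_pos"],o["wrist_force"]);rel((.4876,.2114,.094))
E
```

```text
[0.48413529 0.21113414 0.17560474] [ 0.88182312 -0.52926984  0.35191945]
[0.35 0.01 8.16] turn 0.07
```

{"method": "servo_tool", "body": {
  "targets": [
    [0, 0, 3, 0],
    [0, 0, 6, 0],
    [0, 0, 8.3, 0],
    [0, 0, 8.3, 0],
    [0, 0, 8.3, 0]
  ]
}}

```text
time: 15.72
tool_pos: [0.4878, 0.2117, 0.099]
ee_rot: [-3.141, -0.002, 0.098]
wrist_force: [0.1, 0.1, 0.6]
width: 0.094
finger_force: 0.0
```

{"method": "servo_tool", "body": {
  "targets": [
    [0, 0, 0.5, 0],
    [0, 0, 0.5, 0],
    [0, 0, 0.5, 0]
  ]
}}

```text
time: 16.1
tool_pos: [0.487, 0.2117, 0.0927]
ee_rot: [-3.142, -0.001, 0.098]
wrist_force: [-0.9, 1.1, 0.0]
width: 0.0941
finger_force: 0.0
```

{"method": "servo_tool", "body": {
  "targets": [
    [0, 0, 0, 0],
    [0, 0, 0, 0],
    [0, 0, 0, 0],
    [0, 0, 0, 0],
    [0, 0, 0, 0],
    [0, 0, 0, 0],
    [0, 0, 0, 0]
  ],
  "claw": 255
}}

```text
time: 16.98
tool_pos: [0.4868, 0.2116, 0.0924]
ee_rot: [3.141, -0.0, 0.098]
wrist_force: [0.1, 0.1, -0.8]
width: 0.0685
finger_force: 30.0
```

{"method": "servo_tool", "body": {
  "targets": [
    [0, 0, -5, 0],
    [0, 0, -10, 0],
    [0, 0, -15, 0],
    [0, 0, -20, 0],
    [0, 0, -23, 0],
    [0, 0, -23, 0],
    [0, 0, -23, 0]
  ]
}}

```text
time: 17.85
tool_pos: [0.4863, 0.2115, 0.3201]
ee_rot: [3.141, 0.003, 0.098]
wrist_force: [-0.2, 0.1, -1.5]
width: 0.0681
finger_force: 30.0
```

```bash
python3 - <<'E'
from h import *
# blue mouth = nest+36mm; want foot centred at blue mouth, foot ~20 mm below it
rel((.579,-.058,.33),(.579,-.058,.262))
E
```

```text
[ 6.57 27.73 -0.99] turn 0.04
[ 6.57 27.73  5.81] turn 0.04
```

{"method": "servo_tool", "body": {
  "targets": [
    [1.3, 5.5, -1, 0],
    [2.6, 11, -1, 0],
    [3.9, 16.5, -1, 0],
    [5.2, 22, -1, 0],
    [6.6, 27.7, -1, 0],
    [6.6, 27.7, -1, 0],
    [6.6, 27.7, 2, 0],
    [6.6, 27.7, 4, 0]
  ]
}}

```text
time: 18.85
tool_pos: [0.5786, -0.0565, 0.2788]
ee_rot: [-3.14, 0.005, 0.099]
wrist_force: [0.0, 0.4, -1.5]
width: 0.0682
finger_force: 30.0
```

{"method": "servo_tool", "body": {
  "targets": [
    [0, 0, 1, 0],
    [0, 0, 2, 0],
    [0, 0, 2.2, 0],
    [0, 0, 2.2, 0]
  ]
}}

```text
time: 19.35
tool_pos: [0.5795, -0.0573, 0.2606]
ee_rot: [-3.141, 0.0, 0.099]
wrist_force: [-0.6, 1.0, -2.8]
width: 0.068
finger_force: 30.0
```

```bash
python3 - <<'E'
from h import *
o=get_obs();print(o["wrist_force"]);rel((.579,-.058,.255))
cv2.imwrite("pics/c8.png",cv2.resize(snapshot("scene")[120:220,270:340],None,fx=5,fy=5,interpolation=cv2.INTER_CUBIC))
E
```

```text
[-0.62026717  1.00377889 -2.77043666]
[-0.06  0.07  0.56] turn 0.05
```

View pics/c8.png

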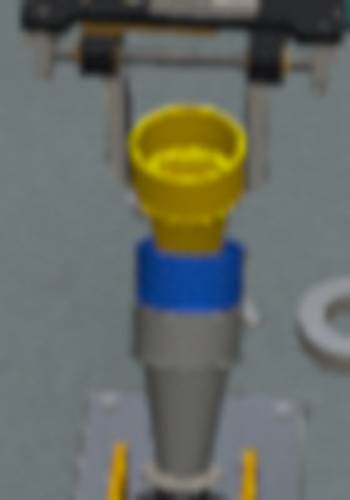

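The picture shows yellow's foot in the blue mouth, centred at crop u≈190, and blue fully home in grey. Next is the lean, done gently with a slight downward bias.

{"method": "servo_tool", "body": {
  "targets": [
    [0, 0, 0.7, 0],
    [-0.6, 0, 0.9, 0],
    [-1.2, 0, 0.9, 0],
    [-1.8, 0, 0.9, 0],
    [-1.8, 0, 0.9, 0]
  ]
}}

```text
time: 20.02
tool_pos: [0.5625, -0.0593, 0.2527]
ee_rot: [3.141, -0.004, 0.098]
wrist_force: [4.2, 1.4, 1.4]
width: 0.0682
finger_force: 30.0
```

{"method": "servo_tool", "body": {
  "targets": [
    [-0.5, 0, 0.1, 0],
    [-1, 0, 0.15, 0],
    [-1.5, 0, 0.2, 0],
    [-2, 0, 0.2, 0],
    [-2.4, 0, 0.2, 0],
    [-2.4, 0, 0.2, 0]
  ]
}}

```text
time: 20.78
tool_pos: [0.5374, -0.0619, 0.2493]
ee_rot: [3.141, 0.001, 0.098]
wrist_force: [2.5, 0.5, 3.2]
width: 0.067
finger_force: 29.7
```

```bash
python3 - <<'E'
from h import *
o=get_obs();print(o["tool_pos"],o["wrist_force"],o["wrist_torque"])
cv2.imwrite("pics/c9.png",cv2.resize(snapshot("scene")[120:220,270:340],None,fx=5,fy=5,interpolation=cv2.INTER_CUBIC))
E
```

```text
[ 0.53738694 -0.06186624  0.24927611] [2.53941734 0.49310447 3.21117425] [-0.04025691 -0.58535134  0.00964597]
```

View pics/c9.png

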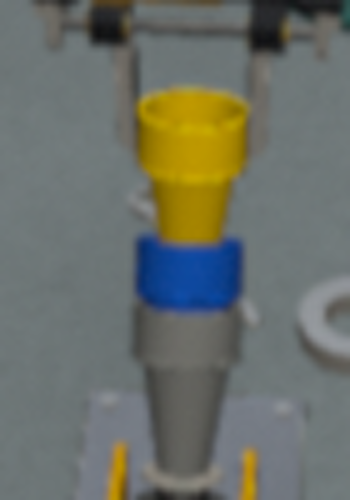

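The yellow mouth ellipse (crop v 88–130, width 110) puts the tilt at about 24°, so lean roughly 8° more.

{"method": "servo_tool", "body": {
  "targets": [
    [-0.4, 0, 0, 0],
    [-0.8, 0, 0, 0],
    [-1.2, 0, 0, 0],
    [-1.2, 0, 0, 0]
  ]
}}

```text
time: 21.32
tool_pos: [0.5254, -0.0627, 0.2489]
ee_rot: [-3.141, 0.001, 0.098]
wrist_force: [3.0, 1.4, -1.7]
width: 0.0664
finger_force: 29.9
```

{"method": "servo_tool", "body": {
  "targets": [
    [0.5, 0, -0.3, 0],
    [1.05, 0, -0.65, 0],
    [1.55, 0, 0.2, 0],
    [2.1, 0, 1.05, 0],
    [2.65, 0, 1.9, 0],
    [2.9, 0, 2.3, 0],
    [2.9, 0, 2.3, 0]
  ]
}}

```text
time: 22.2
tool_pos: [0.5547, -0.0599, 0.2256]
ee_rot: [-3.141, 0.001, 0.098]
wrist_force: [-0.4, -0.0, -1.2]
width: 0.0663
finger_force: 30.0
```

{"method": "servo_tool", "body": {
  "targets": [
    [0.25, 0, 0.42, 0],
    [0.53, 0, 0.85, 0],
    [0.8, 0, 1.27, 0],
    [0.8, 0, 1.27, 0]
  ]
}}

```text
time: 22.7
tool_pos: [0.5622, -0.0593, 0.2143]
ee_rot: [3.141, 0.001, 0.098]
wrist_force: [-5.2, -0.4, 3.5]
width: 0.0659
finger_force: 30.0
```

{"method": "servo_tool", "body": {
  "targets": [
    [-0.05, 0, 0.1, 0],
    [0.05, 0, 0.25, 0],
    [0.13, 0, 0.4, 0],
    [0.13, 0, 0.4, 0]
  ]
}}

```text
time: 23.2
tool_pos: [0.5636, -0.0592, 0.2113]
ee_rot: [3.141, -0.0, 0.098]
wrist_force: [-7.0, -0.7, 6.7]
width: 0.0659
finger_force: 30.0
```

Axial is about 9 N with some tilt strain. As with blue, I'll release to let it settle, then re-grip for the push.

{"method": "servo_tool", "body": {
  "targets": [
    [0, 0, 0, 0],
    [0, 0, 0, 0],
    [0, 0, 0, 0],
    [0, 0, 0, 0]
  ],
  "claw": 0
}}

```text
time: 23.7
tool_pos: [0.5642, -0.059, 0.2092]
ee_rot: [-3.142, 0.0, 0.098]
wrist_force: [-1.6, 0.4, -0.3]
width: 0.0939
finger_force: 0.0
```

```bash
python3 - <<'E'
from h import *
o=get_obs();print(o["tool_pos"],o["wrist_force"],o["wrist_torque"])
s=snapshot("scene")[140:225,270:340];cv2.imwrite("pics/c10.png",cv2.resize(s,None,fx=7,fy=7,interpolation=cv2.INTER_CUBIC))
for c in("yellow","blue"):
    m=blobs(s,c)[1][:60];r=np.nonzero(m);print(c,[(np.nonzero(m[:,k])[0]+140).tolist()[::len(np.nonzero(m[:,k])[0])-1] for k in range(30,48,4)],r[1].min()+270,r[1].max()+270)
z=np.array([-.527,-.052,.848]);n=np.array([.598,-.056,.16]);x=np.array([.844,.083,.53])
for a in(0,.036,.072):
  for b in(-.034,.034): print(a,b,proj("scene",n+a*z+b*x))
rel((.566,-.0592,.208))
E
```

```text
[ 0.56416629 -0.05904811  0.2092452 ] [-1.64910759  0.36836304 -0.31647592] [0.00299809 0.00202144 0.00043614]
yellow [[156, 169], [155, 169], [155, 169], [155, 169], [156, 169]] 297 318
blue [[171, 180], [171, 181], [172, 181], [172, 181], [171, 181]] 297 317
0 -0.034 [307.62570533 178.25007228]
0 0.034 [305.95565467 183.10092322]
0.036 -0.034 [308.01926391 167.16873313]
0.036 0.034 [306.35795747 171.48123083]
0.072 -0.034 [308.41804191 155.94043201]
0.072 0.034 [306.76587297 159.69942743]
[0.18 0.03 0.14] turn 0.04
```

View pics/c10.png

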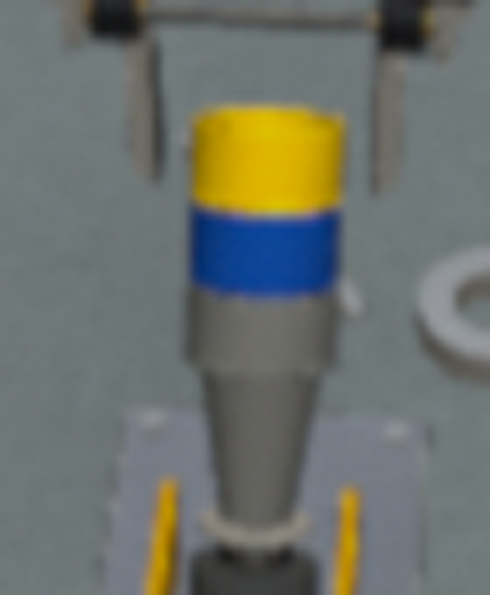

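The crop shows the stack straight: yellow rows 155–170 and blue 171–181, as predicted for home. I have now viewed 11 pictures, one over the limit of 10, so I'll use numbers only from here. Re-grip and push.

{"method": "servo_tool", "body": {
  "targets": [
    [0, 0, -0.2, 0],
    [0, 0, -0.2, 0],
    [0, 0, -0.2, 0],
    [0, 0, -0.2, 0],
    [0, 0, -0.2, 0],
    [0, 0, -0.2, 0]
  ],
  "claw": 255
}}

```text
time: 24.5
tool_pos: [0.5641, -0.059, 0.2118]
ee_rot: [3.142, -0.0, 0.098]
wrist_force: [-1.0, 0.3, 0.6]
width: 0.0664
finger_force: 30.0
```

{"method": "servo_tool", "body": {
  "targets": [
    [0.05, 0, 0.08, 0],
    [0.1, 0, 0.17, 0],
    [0.15, 0, 0.25, 0],
    [0.15, 0, 0.25, 0],
    [0.15, 0, 0.25, 0]
  ]
}}

```text
time: 25.12
tool_pos: [0.5652, -0.059, 0.2103]
ee_rot: [3.141, -0.0, 0.098]
wrist_force: [-3.7, 0.5, 5.5]
width: 0.0665
finger_force: 30.0
```

{"method": "servo_tool", "body": {
  "targets": [
    [0.05, 0, 0.08, 0],
    [0.1, 0, 0.17, 0],
    [0.12, 0, 0.2, 0],
    [0.12, 0, 0.2, 0],
    [0.12, 0, 0.2, 0]
  ]
}}

```text
time: 25.75
tool_pos: [0.566, -0.0588, 0.2091]
ee_rot: [3.141, 0.0, 0.098]
wrist_force: [-4.9, -0.1, 9.3]
width: 0.0667
finger_force: 30.0
```

{"method": "servo_tool", "body": {
  "targets": [
    [0.02, 0, 0.03, 0],
    [0.02, 0, 0.03, 0],
    [0.02, 0, 0.03, 0]
  ]
}}

```text
time: 26.12
tool_pos: [0.5661, -0.0588, 0.2089]
ee_rot: [3.141, 0.0, 0.098]
wrist_force: [-5.7, -0.0, 8.2]
width: 0.0663
finger_force: 30.0
```

{"method": "servo_tool", "body": {
  "targets": [
    [0, 0, 0, 0],
    [0, 0, 0, 0],
    [0, 0, 0, 0],
    [0, 0, -3, 0],
    [0, 0, -7, 0],
    [0, 0, -9, 0],
    [0, 0, -9, 0]
  ],
  "claw": 0
}}

```text
time: 27.0
tool_pos: [0.5678, -0.059, 0.2987]
ee_rot: [3.14, -0.004, 0.098]
wrist_force: [0.1, -0.4, -0.2]
width: 0.0937
finger_force: 0.0
```

```bash
python3 - <<'E'
from h import *
s=snapshot("scene");t=snapshot("top")
for c in("yellow","blue"):
    m=blobs(s[140:200,270:340],c)[1];print(c,[(np.nonzero(m[:,k])[0]+140).tolist()[::len(np.nonzero(m[:,k])[0])-1] for k in range(30,48,4)])
for c in("blue","yellow","red"):
    print(c,[b for b in blobs(t,c)[0] if 150<b[0][1]<260 and 170<b[0][0]<460],[b for b in blobs(s,c)[0] if 205<b[0][1]<230 and 380<b[0][0]<450])
rel((.608,.298,.30),(.608,.298,.10))
E
```

```text
yellow [[156, 168], [155, 169], [155, 169], [156, 169], [156, 169]]
blue [[171, 181], [171, 181], [172, 181], [171, 181], [171, 181]]
blue [([213.7, 199.9], [208, 194, 12, 12, 109])] [([416.4, 218.5], [412, 215, 10, 8, 64])]
yellow [([191.3, 198.0], [186, 193, 12, 11, 109]), ([346.8, 223.6], [337, 220, 20, 7, 82])] [([436.4, 222.4], [432, 218, 10, 9, 69])]
red [([236.0, 201.6], [231, 196, 11, 12, 105])] [([397.0, 214.5], [392, 211, 10, 8, 64])]
[  7.6  -35.1   -0.44] turn 0.03
[  7.6  -35.1   19.56] turn 0.03
```

Push made at about 10.5 N; the stack is home after release, and the key positions are unchanged. On to the keypad, with the fingers shut.

{"method": "servo_tool", "body": {
  "targets": [
    [1.3, -6, -0.5, 0],
    [2.6, -12, -0.5, 0],
    [3.9, -18, -0.5, 0],
    [5.2, -24, -0.5, 0],
    [6.5, -30, -0.5, 0],
    [7.6, -35.1, 2, 0],
    [7.6, -35.1, 7, 0],
    [7.6, -35.1, 12, 0]
  ],
  "claw": 255
}}

```text
time: 28.1
tool_pos: [0.6071, 0.2988, 0.1728]
ee_rot: [3.14, 0.003, 0.1]
wrist_force: [-0.0, 0.8, -0.3]
width: 0.0175
finger_force: 0.0
```

{"method": "servo_tool", "body": {
  "targets": [
    [0, 0, 3, 0],
    [0, 0, 6, 0],
    [0, 0, 6.5, 0],
    [0, 0, 6.5, 0],
    [0, 0, 6.5, 0]
  ]
}}

```text
time: 28.72
tool_pos: [0.609, 0.2983, 0.1137]
ee_rot: [-3.141, -0.003, 0.098]
wrist_force: [-0.3, 0.9, 0.4]
width: 0.0002
finger_force: 0.0
```

```bash
python3 - <<'E'
from h import *
print(get_obs()["wrist_force"]);rel((.608,.298,.075),(.6145,.360,.10))
E
```

```text
[-0.33309617  0.88574161  0.36746172]
[-0.1   0.02  3.87] turn 0.03
[ 1.15 -6.09  1.37] turn 0.03
```

{"method": "servo_tool", "body": {
  "targets": [
    [-0.1, 0, 2, 0],
    [-0.1, 0, 3, 0],
    [-0.1, 0, 3.5, 0],
    [-0.1, 0, 3.8, 0],
    [-0.1, 0, 3.8, 0]
  ]
}}

```text
time: 29.35
tool_pos: [0.6066, 0.2976, 0.0753]
ee_rot: [3.141, 0.001, 0.098]
wrist_force: [-3.0, -2.0, 6.1]
width: 0.0004
finger_force: 3.0
```

{"method": "servo_tool", "body": {
  "targets": [
    [0, 0, 0.1, 0],
    [0, 0, 0.1, 0]
  ]
}}

```text
time: 29.6
tool_pos: [0.6066, 0.2976, 0.0752]
ee_rot: [3.141, 0.001, 0.098]
wrist_force: [-4.7, -3.1, 9.6]
width: 0.0004
finger_force: 4.4
```

{"method": "servo_tool", "body": {
  "targets": [
    [0, 0, -2, 0],
    [0, 0, -4, 0],
    [0.6, -3, -4, 0],
    [1.25, -6.15, -4, 0],
    [1.25, -6.15, -4, 0],
    [1.25, -6.15, -4, 0]
  ]
}}

```text
time: 30.35
tool_pos: [0.6137, 0.3598, 0.1132]
ee_rot: [3.141, -0.0, 0.098]
wrist_force: [-0.5, -0.1, -0.9]
width: 0.0004
finger_force: 0.0
```

```bash
python3 - <<'E'
from h import *
print(get_obs()["wrist_force"]);rel((.6145,.360,.075))
E
```

```text
[-0.49398227 -0.0521637  -0.90305121]
[ 0.08 -0.01  3.82] turn 0.03
```

Hard bottom was confirmed on blue: 9.6 N with no further travel. Now the yellow key.

{"method": "servo_tool", "body": {
  "targets": [
    [0.1, 0, 2, 0],
    [0.1, 0, 3, 0],
    [0.1, 0, 3.6, 0],
    [0.1, 0, 3.9, 0],
    [0.1, 0, 3.9, 0]
  ]
}}

```text
time: 30.98
tool_pos: [0.6141, 0.3592, 0.0753]
ee_rot: [3.14, 0.001, 0.098]
wrist_force: [-3.4, -2.8, 7.6]
width: 0.0005
finger_force: 3.2
```

{"method": "servo_tool", "body": {
  "targets": [
    [0, 0, 0.1, 0],
    [0, 0, 0.1, 0]
  ]
}}

```text
time: 31.22
tool_pos: [0.6141, 0.3592, 0.0753]
ee_rot: [3.14, 0.0, 0.098]
wrist_force: [-3.9, -3.4, 9.4]
width: 0.0001
finger_force: 4.3
```

{"method": "servo_tool", "body": {
  "targets": [
    [0, 0, -3, 0],
    [0, 0, -7, 0],
    [0, 0, -11, 0],
    [0, 0, -15, 0],
    [0, 0, -15, 0],
    [0, 0, -15, 0],
    [0, 0, -15, 0]
  ]
}}

```text
time: 32.1
tool_pos: [0.6137, 0.36, 0.2198]
ee_rot: [3.14, 0.004, 0.098]
wrist_force: [-0.3, 0.5, 0.5]
width: 0.0005
finger_force: 0.0
```

```bash
python3 - <<'E'
from h import *
s=snapshot("scene")
for c in("yellow","blue"):
    m=blobs(s[140:200,270:340],c)[1];print(c,[(np.nonzero(m[:,k])[0]+140).tolist()[::len(np.nonzero(m[:,k])[0])-1] for k in range(30,48,4)])
print(get_obs()["wrist_force"],get_obs()["tool_pos"]);print(close_job())
E
```

```text
yellow [[156, 168], [155, 169], [155, 169], [155, 169], [156, 169]]
blue [[171, 181], [171, 181], [172, 181], [172, 181], [171, 181]]
[-0.45860016  0.19769351 -0.55406947] [0.6137952  0.36000707 0.21996342]
the job is handed in; nothing more can be done
None
```

Blue and yellow tubs are nested and were each pushed home at about 11 N, the blue then yellow keys were pressed, and the job was handed in at about 32 s with no verdict returned; I viewed 11 pictures, one over the limit of 10.

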